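Nest the tint bowls and hold the set up for a colleague

TASK

On the salon counter, nest the three grey tint bowls in size order, the small one inside the medium one inside the large one, each sitting flat in the next, with the large bowl still standing on the counter. Then pick up the whole nest by the large bowl and present it to your colleague in the air: centred over the rubber mat, upright and level, the large bowl's base about 15 cm above the counter and its two ears in line with the mat's long direction. Finish while holding it there, still, and do not let go; never tip a bowl over, and leave the bottle, the jar and the brush where they are.

Things in the scene. Friction and masses are not known exactly. Their poses are not given: they have to be found in the camera images.
- bowl_large: Large grey plastic tint bowl, 0.14 kg, upright on the counter. Foot diameter 100, rim diameter 150, height 50, wall 4, floor 5 thick and 92 across inside. Two flat ears at the rim, along +x and -x (one roughly towards the robot): 24 wide, 10 thick, z 40 to 50, reaching from 75 to 120 from the axis; pinch one across its width. Origin: centre of the underside; z up.
- bowl_medium: Medium grey tint bowl, 0.09 kg, upright. Foot diameter 72, rim diameter 104, height 58, wall 4, floor 5 thick and 64 across inside. One flat ear along +x (starts roughly to -y, the robot's right): 24 wide, 10 thick, z 48 to 58, from 52 to 97 from the axis; once nested it passes 3 above the large rim and can cover a large ear. Origin: centre of the underside; z up.
- bowl_small: Small grey tint bowl, 0.05 kg, upright. Foot diameter 44, rim diameter 68, height 66, wall 4, floor 5. One flat ear along +x (starts roughly to -y, the robot's right): 24 wide, 10 thick, z 56 to 66, from 34 to 79 from the axis; once nested it passes 3 above the medium rim. Origin: centre of the underside; z up.
- mat: Dark rubber handover mat, fixed flat on the counter, 160 long (its x) by 100 wide (its y), 3 thick. Origin: centre of its underside, on the counter. Its x axis, the long direction, points roughly away from the robot.
- bottle: Bystander: white plastic developer bottle with a black cap, diameter 60, height 130, standing beyond the bowls. Origin: centre of the underside.
- jar: Bystander: amber jar with a black cap, diameter 68, height 75, standing beyond the bowls. Origin: centre of the underside.
- brush: Bystander: black brush, about 200 long, lying along its x on the counter at the right near the robot. Origin: middle of its underside.
Not all that is in view belongs to the job. Leave any yellow look-alike of the bowl_large alone. Leave any red look-alike of the bowl_small alone.

How it is judged (in metres and radians):
On the way:
1. the three bowls are nested in size order, each seated flat in the next, while the large bowl stands on the counter (z of bowl_medium in the frame of bowl_large between 0.002 and 0.01 m and x of bowl_medium in the frame of bowl_large between -0.015 and 0.015 m and y of bowl_medium in the frame of bowl_large between -0.015 and 0.015 m and angle between the z axis of bowl_medium and the z axis of bowl_large, either way round below 0.12 rad and z of bowl_small in the frame of bowl_medium between 0.002 and 0.01 m and x of bowl_small in the frame of bowl_medium between -0.015 and 0.015 m and y of bowl_small in the frame of bowl_medium between -0.015 and 0.015 m and angle between the z axis of bowl_small and the z axis of bowl_medium, either way round below 0.12 rad and height (world z) of bowl_large below 0.006 m and angle between bowl_large's own z axis and vertical below 0.08 rad and linear speed of each of bowl_small, bowl_medium below 0.03 m/s), for 0.2 s.
At the end, for the whole second after the job is handed in: Nest complete (each base at most 10 mm above and 15 mm off the next), fingers holding the large bowl still, its base 120 to 180 mm above the counter, centre within 35 mm of the mat's centre, level within 8.5 degrees, ears within 12 degrees of the mat's long direction (z of bowl_medium in the frame of bowl_large between 0.002 and 0.01 m and x of bowl_medium in the frame of bowl_large between -0.015 and 0.015 m and y of bowl_medium in the frame of bowl_large between -0.015 and 0.015 m and angle between the z axis of bowl_medium and the z axis of bowl_large, either way round below 0.12 rad and z of bowl_small in the frame of bowl_medium between 0.002 and 0.01 m and x of bowl_small in the frame of bowl_medium between -0.015 and 0.015 m and y of bowl_small in the frame of bowl_medium between -0.015 and 0.015 m and angle between the z axis of bowl_small and the z axis of bowl_medium, either way round below 0.12 rad and horizontal distance between bowl_large and mat below 0.035 m and height (world z) of bowl_large between 0.12 and 0.18 m and angle between bowl_large's own z axis and vertical below 0.15 rad and angle between the x axis of bowl_large and the x axis of mat, either way round below 0.21 rad and contact force between the fingers and bowl_large above 1 N and linear speed of bowl_large below 0.03 m/s and angular speed of bowl_large below 0.3 rad/s); the arm keeps its last pose, push and grip.
It fails at once if the bottle, the jar or the brush is moved by more than 30 mm (distance of any of bottle, jar, brush from where it was at the start of the episode above 0.03 m).
It fails at once if a bowl is tipped by more than 45 degrees (angle between any of bowl_large, bowl_medium, bowl_small's own z axis and vertical above 0.8 rad).
It also fails if it takes over 61 s, if anything falls off the work surface, if the arm or the gripper's body presses on something with over 40 N, if the wrist force passes 120 N, or if a joint passes its speed limit or range.

ROBOT

A 6-joint arm with a two-finger parallel gripper is mounted at the origin on the work surface. World frame = base frame: x ahead of the robot, y to its left, z up, the work surface at z = 0. Lengths are in mm, angles in rad, forces in N, time in s.
With the tool pointing down it reaches from about 350 to 875 mm from the base axis. Payload 15.5 kg.
Tool frame: the origin (TCP) lies midway between the tips of the shut fingers; the grasp point (between the pads) lies 19 mm behind it; x points along the fingers, y is the direction in which the jaws open and shut, and the axes are right-handed (so a half turn about x gives the same grasp; the last joint's range is limited). The gripper opens to 85 mm and grips with 20 to 120 N. Pads are 22 mm wide; open, the fingers measure 114 mm over their backs; the gripper's body (76 mm by 85 mm) begins 54 mm behind the grasp point. The pads swing forward as they close: fully open they stand 13 mm farther back than shut.
Start: joints at [1.095, 0.494, 1.345, -0, 1.302, -0.096], TCP at [231.705, 580.465, 209.777] pointing down, gripper open.
Joint ranges: [-2.91, 2.91], [-0.82, 2.16], [0.22, 2.67], [-1.22, 4.37], [0.12, 2.79], [-3.08, 3.08]. Speed limits (rad/s): [1.89, 1.89, 2.57, 3.01, 3.01, 3.01].

INTERFACE

Orientations are given as a unit quaternion [x, y, z, w].
In Python, from workcell import r, cams gives the robot as it stands. The module is installed in compiled form; this text tells all that it offers.
- The arm moves only by the tool servo_tool, never from a script. Its argument "commands" is one flat list of numbers, 5 for each row, row after row: the shift along the tool's x, y, z in m, then the turn about the tool's x in degrees, then the opening, from 0 (shut) to 1 (fully open). A call has 1 to 10 rows; each row is the pose to reach, as a shift and turn from the pose measured when the call began, along the tool's axes at that moment; what a row does not reach only later rows make up. A row lasts 1/12 s, in which the tool goes at most 41.7 mm and 7.16 degrees, less where a joint would pass 70% of its speed; a pose out of reach is approached as far as the arm can. A call with a gripper value outside its range is refused whole. The fingers move at their own pace and stop on an object; "newtons" is the grip in N (left out, the last holds). Time passes only in rows, so rows that repeat a pose let the fingers close. It gives the time, the measured TCP pose, the force and the opening at its end, in the units of the state.
- r.read_state(): the state, without advancing time (a new reading comes with each control period).
- cams.snapshot(name): name is "scene" or "top" or "wrist"; returns the picture (400x640x3 uint8, blue, green, red); there is no depth.
- cams.camera_info(name): a dict with "vfov" (degrees; the focal length in pixels is half the picture's height over the tangent of half this angle, whatever the lens; pixels are square), "cx", "cy" (the principal point, pixels), "k1" (the pictures are not rectified: a ray, as slopes to the right and down, at radius r is drawn at 1 + k1 r^2 times it, then the intrinsics apply), "rvec" (rotation vector, rad) and "tvec" (3), from world to camera coordinates, as OpenCV has them; the wrist camera has in their place "mount" (4x4, takes a point from camera to tool coordinates, whose origin is the TCP and whose axes are the tool frame's). Camera axes: x right, y down, z forward; pixel columns grow to the right and rows downward; lengths in mm; the calibration is good to about 2 mm. A picture is of the moment at which its call begins: read the wrist's pose just before it. camera_info takes no time and is no camera call.
- r.close_job(): hands the job in, once; it reports no verdict.
The state is a dict: "time_s": time; "joint_pos": joint angles; "qvel": joint speeds; "effort": joint torques, N m; "position": TCP position; "eef_rot": TCP orientation; "ft_force": force on the tool from outside, world axes, zero at the start; "wrist_torque": the same for the moment, N m; "finger_gap": opening from 0.0 (shut) to 1.0 (fully open).
Only numpy, scipy, OpenCV 4.12 (cv2) and the standard library are available. Lean on these libraries where they do the work, as an engineer would, in place of code of your own. Each camera call takes 0.05 s, during which the arm holds its last target.

## Working session

There is one attempt and no reset: what is moved stays moved. The work goes in short steps, Python scripts to look and compute and a tool call to move; the robot and the scene stay as the last step left them, time stands still between calls to the robot, and variables do not carry over. Pictures are saved under pics/ and viewed, and the job is handed in when it is done.

Besides the shell and the picture viewer there is one more tool, called after "Call:" as name(argument=value, ...) on one line, values as JSON. servo_tool: Moves the arm, as the interface text tells. Its arguments: {"type":"object","properties":{"commands":{"type":"array","items":{"type":"number"}},"newtons":{"type":"number"}},"required":["commands"]}

```bash
ls; mkdir -p pics
python3 - <<'E'
from workcell import r,cams
import cv2
s=r.read_state();print(s)
for n in ["scene","top","wrist"]:
    print(n,cams.camera_info(n))
for n in ["scene","top"]:
    cv2.imwrite(f"pics/{n}0.png",cams.snapshot(n))
E
```

```text
pics
{'time_s': 0.0, 'joint_pos': array([ 1.09551819e+00,  4.94210811e-01,  1.34613875e+00,  5.11027491e-06,
        1.30250527e+00, -9.54986545e-02]), 'qvel': array([-0.00025152, -0.0013916 , -0.00170551,  0.00084858,  0.00149873,
       -0.00076832]), 'effort': array([-5.31218349e-03, -8.82138920e+01, -3.83853436e+01, -6.84875704e-04,
        1.04663410e-02,  1.01205485e-04]), 'position': array([231.51107539, 580.11728203, 209.18051533]), 'eef_rot': array([ 0.13303958,  0.69452365, -0.13389499,  0.69426904]), 'ft_force': array([ 0.05008351, -0.27324792, -0.62275244]), 'wrist_torque': array([-0.0557955 ,  0.01117011,  0.00785615]), 'finger_gap': 1.0059882005671004}
scene {'vfov': 50.6321269437859, 'cx': 318.6075893995325, 'cy': 207.5302904446621, 'k1': -0.05690641549684506, 'rvec': array([ 2.07181513,  0.86637454, -0.40169822]), 'tvec': array([-436.34518705, -183.71746733, 1354.57275713])}
top {'vfov': 56.71010648071597, 'cx': 321.4668245426166, 'cy': 201.45578489584062, 'k1': 0.012161326671329364, 'rvec': array([ 2.07451554, -2.15800225,  0.23074663]), 'tvec': array([  70.07046436,  561.04914467, 1096.45038869])}
wrist {'vfov': 59.94233041845454, 'cx': 320.59719511293235, 'cy': 202.02963910554004, 'k1': -0.042861680857106794, 'mount': array([[ 5.23040661e-04, -3.02209193e-01,  9.53241486e-01,
        -1.63800785e+02],
       [ 9.99999856e-01,  4.73649102e-05, -5.33680586e-04,
        -4.29644756e-01],
       [ 1.16132982e-04,  9.53241628e-01,  3.02209175e-01,
        -7.63475175e+01],
       [ 0.00000000e+00,  0.00000000e+00,  0.00000000e+00,
         1.00000000e+00]])}
```

View pics/scene0.png

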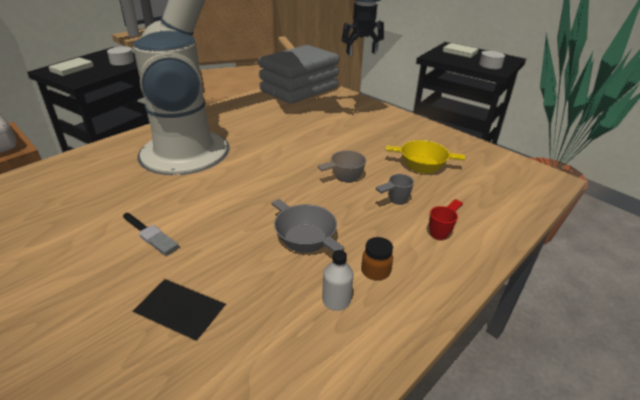

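View pics/top0.png

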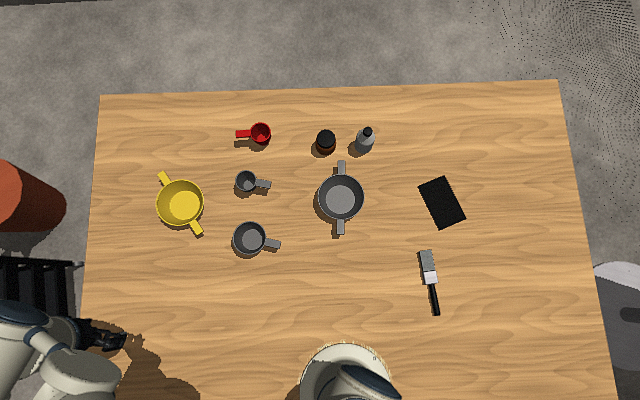

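```bash
cat > h.py <<'E'
import numpy as np,cv2
from workcell import r,cams
from scipy.spatial.transform import Rotation as R
def pose():
    s=r.read_state();return R.from_quat(s['eef_rot']).as_matrix(),np.array(s['position'])
def rays(n,pts,P=None):
    i=cams.camera_info(n);f=200/np.tan(np.radians(i['vfov']/2));p=np.atleast_2d(pts).astype(float)
    d=(p-[i['cx'],i['cy']])/f;u=d.copy()
    for _ in range(20):u=d/(1+i['k1']*(u**2).sum(1,keepdims=True))
    D=np.c_[u,np.ones(len(u))]
    if n=='wrist':
        Rt,t=P;M=i['mount'];Rc=Rt@M[:3,:3];o=Rt@M[:3,3]+t
    else:
        Rc=cv2.Rodrigues(i['rvec'])[0].T;o=-Rc@i['tvec']
    return o,D@Rc.T
def toz(n,pts,z,P=None):
    o,d=rays(n,pts,P);return o+d*((z-o[2])/d[:,2])[:,None]
def proj(n,X,P=None):
    i=cams.camera_info(n);f=200/np.tan(np.radians(i['vfov']/2));X=np.atleast_2d(X).astype(float)
    if n=='wrist':
        Rt,t=P;M=i['mount'];Rc=Rt@M[:3,:3];o=Rt@M[:3,3]+t;c=(X-o)@Rc
    else:
        c=X@cv2.Rodrigues(i['rvec'])[0].T+i['tvec']
    u=c[:,:2]/c[:,2:];u=u*(1+i['k1']*(u**2).sum(1,keepdims=True));return u*f+[i['cx'],i['cy']]
def greymask(im,smax=40,vmax=175):
    h=cv2.cvtColor(im,cv2.COLOR_BGR2HSV);return ((h[...,1]<smax)&(h[...,2]<vmax)).astype(np.uint8)*255
E
python3 - <<'E'
from h import *
Rt,t=pose();print(Rt.round(3),t)
im=cv2.imread('pics/top0.png')
m=greymask(im,50);m[:90]=0;m[:,:100]=0;m[:,560:]=0;m[320:]=0
n,l,st,c=cv2.connectedComponentsWithStats(m)
for k in range(1,n):
    if st[k][4]>60: print(st[k],c[k].round(1),toz('top',c[k],30)[0].round(0))
crop=cv2.resize(im[110:270,220:480],None,fx=3,fy=3,interpolation=cv2.INTER_CUBIC);cv2.imwrite('pics/c0.png',crop)
cv2.imwrite('pics/m0.png',cv2.resize(m[110:270,220:480],None,fx=3,fy=3))
E
```

```text
[[-0.001  0.371  0.929]
 [-0.001  0.929 -0.371]
 [-1.    -0.001 -0.   ]] [231.5274897 580.1768068 209.2629447]
[100  90 122   4 285] [145.   90.9] [974. 629.  30.]
[355 128  20  26 374] [364.2 140.7] [ 769. -102.   30.]
[318 131  16  17 204] [325.5 138.7] [781.  26.  30.]
[ 318  160   47   75 1868] [340.5 196.5] [583. -14.  30.]
[235 170  36  22 466] [249.6 181.1] [645. 277.  30.]
[420 177  44  51 911] [441.1 202.3] [ 552. -334.   30.]
[232 221  49  34 992] [251.7 238.1] [461. 270.  30.]
[419 250  20  64 382] [428.2 270.4] [ 340. -272.   30.]
```

View pics/c0.png

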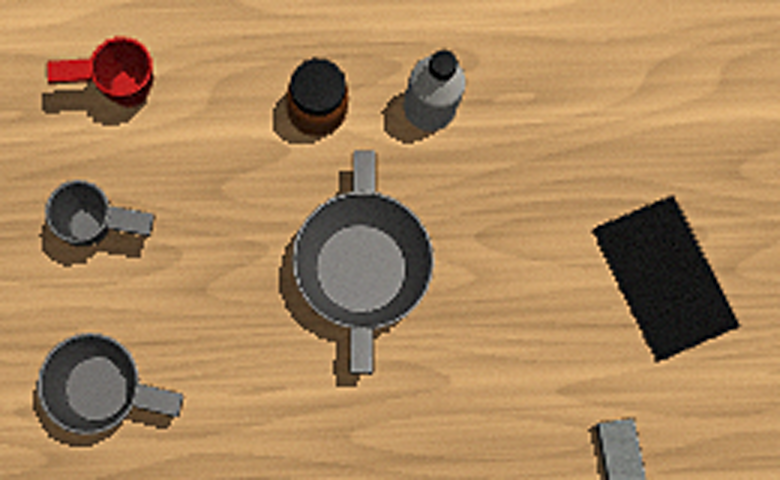

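View pics/m0.png

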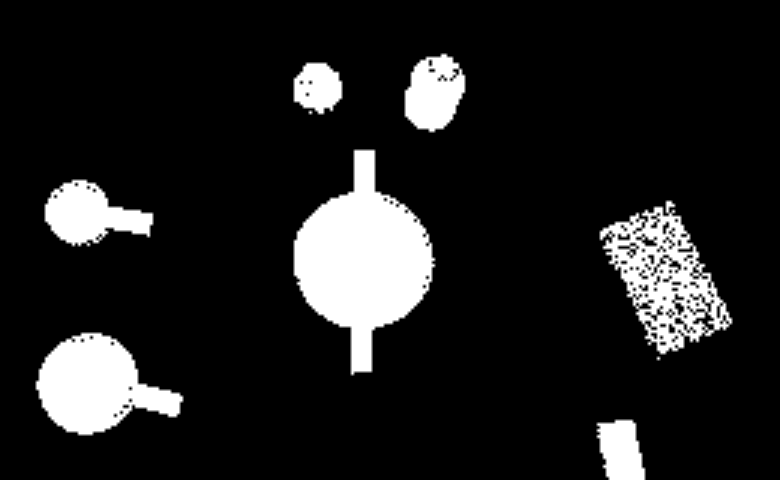

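```bash
cat >> h.py <<'E'
from scipy.optimize import least_squares
def fitc(X,r0=None):
    A=np.c_[2*X,np.ones(len(X))];s=np.linalg.lstsq(A,(X**2).sum(1),rcond=None)[0]
    q=np.r_[s[:2],np.sqrt(s[2]+s[:2]@s[:2])]
    return least_squares(lambda p:np.hypot(*(X-p[:2]).T)-p[2],q,loss='soft_l1').x
E
python3 - <<'E'
from h import *
im=cv2.imread('pics/top0.png')
S=4
big=cv2.resize(im,None,fx=S,fy=S,interpolation=cv2.INTER_CUBIC)
m=cv2.medianBlur(greymask(big,50),9)
n,l,st,c=cv2.connectedComponentsWithStats(m)
def up(p): return (np.asarray(p,float)+.5)/S-.5
for name,px,rr,h,r1 in [('L',(340,197),75,50,120),('M',(249,239),52,58,97),('S',(246,182),34,66,79)]:
    k=l[px[1]*S,px[0]*S];mk=(l==k).astype(np.uint8)
    mk=cv2.morphologyEx(mk,cv2.MORPH_CLOSE,np.ones((9,9)))
    cn=max(cv2.findContours(mk,cv2.RETR_EXTERNAL,cv2.CHAIN_APPROX_NONE)[0],key=cv2.contourArea)[:,0]
    X=toz('top',up(cn),h)[:,:2]
    p=fitc(X)
    for _ in range(5):
        d=np.hypot(*(X-p[:2]).T); p=fitc(X[abs(d-p[2])<3])
    ys,xs=np.nonzero(mk);Y=toz('top',up(np.c_[xs,ys]),h)[:,:2]
    v=Y-p[:2];d=np.hypot(*v.T);e=v[d>rr+6]
    sides=[e[e[:,0]>0],e[e[:,0]<=0]] if name=='L' else [e]
    print(name,p.round(1),[(np.degrees(np.arctan2(*q.mean(0)[::-1])).round(1),q.mean(0).round(1),np.hypot(*q.T).max().round(1)) for q in sides])
hs=cv2.cvtColor(big,cv2.COLOR_BGR2HSV);mm=(hs[...,2]<60).astype(np.uint8);mm[:,:400*S]=0;mm[:165*S]=0;mm[240*S:]=0;mm[:,480*S:]=0
cn=max(cv2.findContours(mm,cv2.RETR_EXTERNAL,cv2.CHAIN_APPROX_NONE)[0],key=cv2.contourArea)
X=toz('top',up(cn[:,0]),3)[:,:2].astype(np.float32);print('mat',cv2.minAreaRect(X))
b=cv2.boxPoints(cv2.minAreaRect(X));print(b.round(0))
E
```

```text
L [579.8 -12.6  73.2] [(np.float64(-3.9), array([99.3, -6.8]), np.float64(119.3)), (np.float64(176.2), array([-99.3,   6.6]), np.float64(119.6))]
M [459.9 273.2  50.6] [(np.float64(-105.7), array([-20.8, -73.9]), np.float64(96.6))]
S [638.9 278.1  36.6] [(np.float64(-103.5), array([-13.2, -54.8]), np.float64(74.0))]
mat ((557.999267578125, -343.87286376953125), (160.1766357421875, 101.37203216552734), 20.689332962036133)
[[ 465. -325.]
 [ 501. -420.]
 [ 651. -363.]
 [ 615. -268.]]
```

Call:
servo_tool(commands=[0,-0.028,0.033,7,1,0,-0.056,0.067,14,1,0,-0.085,0.1,21,1,0,-0.113,0.134,28,1,0,-0.141,0.167,35,1,0,-0.169,0.2,42,1,0,-0.197,0.234,49,1,0,-0.225,0.267,56,1,0,-0.254,0.301,63,1,0,-0.282,0.335,70,1], newtons=60)

```text
time_s: 0.93
position: [428.2, 210.9, 209.5]
eef_rot: [-0.509, -0.491, 0.509, -0.491]
ft_force: [1.0, 1.0, 0.1]
finger_gap: 1.002
```

Call:
servo_tool(commands=[0,0,0.01,7,1,0,0,0.02,14,1,0,0,0.02,18,1,0,0,0.02,18,1])

```text
time_s: 1.27
position: [427.5, 190.2, 209.4]
eef_rot: [-0.58, -0.403, 0.581, -0.404]
ft_force: [-0.7, 0.2, 0.3]
finger_gap: 1.005
```

```bash
cat > wv.py <<'E'
import sys
from h import *
n=sys.argv[1]
P=pose();im=cams.snapshot('wrist')
cv2.imwrite(f'pics/{n}.png',im);np.savez(f'{n}.npz',R=P[0],t=P[1])
print('t',r.read_state()['time_s'],'pos',P[1].round(1),'yaw',np.degrees(np.arctan2(P[0][1,1],P[0][0,1])).round(2),'xdir',P[0][:,0].round(3))
E
python3 wv.py w1
```

```text
t 1.3167 pos [427.5 190.2 209.4] yaw -20.4 xdir [-0.001 -0.001 -1.   ]
```

View pics/w1.png

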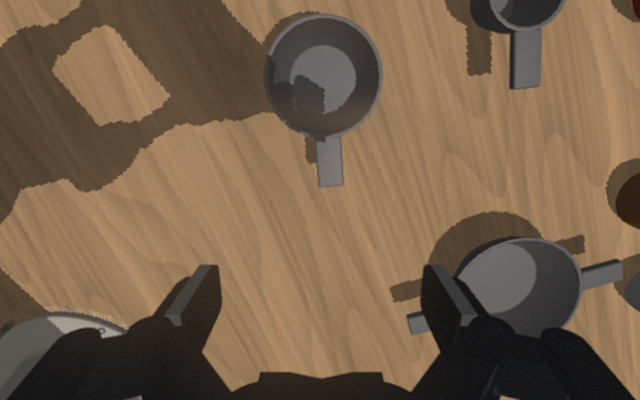

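```bash
cat > fit.py <<'E'
from h import *
def fitbowl(n,seed,h,rr,smax=60,vmax=255,dbg=None,z0=0):
    im=cv2.imread(f'pics/{n}.png');z=np.load(f'{n}.npz');P=(z['R'],z['t'])
    hs=cv2.cvtColor(im,cv2.COLOR_BGR2HSV)
    m=((hs[...,1]<smax)&(hs[...,2]<vmax)).astype(np.uint8)*255
    m=cv2.medianBlur(m,5)
    if dbg:cv2.imwrite(f'pics/{dbg}.png',m)
    _,l,_,_=cv2.connectedComponentsWithStats(m);mk=(l==l[seed[1],seed[0]]).astype(np.uint8)
    cn=max(cv2.findContours(mk,cv2.RETR_EXTERNAL,cv2.CHAIN_APPROX_NONE)[0],key=cv2.contourArea)[:,0]
    cn=cn[(cn[:,0]>1)&(cn[:,0]<638)&(cn[:,1]>1)&(cn[:,1]<398)]
    X=toz('wrist',cn,h+z0,P)[:,:2];c=toz('wrist',seed,h+z0,P)[0,:2]
    for _ in range(15):
        v=X-c;d=np.hypot(*v.T);p=fitc(X[abs(d-rr)<(8 if _<5 else 3)]);c=p[:2]
    ys,xs=np.nonzero(mk);Y=toz('wrist',np.c_[xs,ys],h+z0,P)[:,:2]
    v=Y-c;d=np.hypot(*v.T);e=v[(d>rr+6)&(d<rr+50)]
    a=np.degrees(np.arctan2(*e.mean(0)[::-1]))
    print(n,'centre',c.round(1),'r',p[2].round(1),'ear',a.round(1),'tip',np.hypot(*e.T).max().round(1),len(e))
    return c,a
E
python3 - <<'E'
from fit import *
fitbowl('w1',(323,76),58,52,dbg='m1')
E
```

```text
w1 centre [461.  272.1] r 50.7 ear -105.9 tip 96.4 1016
```

View pics/m1.png

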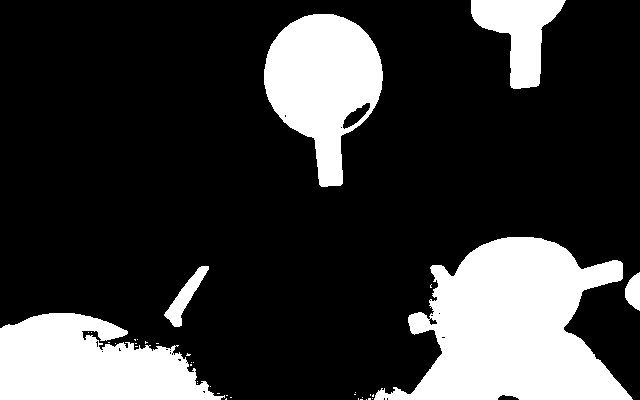

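```bash
cat > go.py <<'E'
import sys
from h import *
# target x y z yaw -> tool deltas
x,y,z,w=map(float,sys.argv[1:5])
Rt,t=pose();d=Rt.T@(np.array([x,y,z])-t);yaw=np.degrees(np.arctan2(Rt[1,1],Rt[0,1]))
s=r.read_state()
print('d m',(d/1000).round(4),'turn',(-((w-yaw+180)%360-180)).round(2),'rows',np.linalg.norm(d)/41.7, 'yaw',yaw.round(2),'pos',t.round(1),'gap',round(s['finger_gap'],3),'F',s['ft_force'].round(1),'j',s['joint_pos'].round(2),'tm',s['time_s'])
E
python3 go.py 437.4 190.8 45 -15.8
```

```text
d m [ 0.1644  0.0094 -0.0037] turn -4.25 rows 3.9494637581900505 yaw -20.05 pos [427.4 190.7 209.4] gap 1.004 F [-0.   0.9 -0.5] j [ 0.29  0.28  1.72 -0.    1.15  0.64] tm 1.3167
```

Call:
servo_tool(commands=[0.02,0.005,-0.002,-2,0.75,0.05,0.009,-0.004,-4,0.75,0.085,0.009,-0.004,-4.4,0.75,0.12,0.009,-0.004,-4.4,0.75,0.14,0.009,-0.004,-4.4,0.75,0.14,0.009,-0.004,-4.4,0.75])

```text
time_s: 1.82
position: [434.8, 191.0, 66.0]
eef_rot: [-0.56, -0.429, 0.565, -0.428]
ft_force: [-1.0, -0.5, -1.4]
finger_gap: 0.752
```

```bash
python3 wv.py w2; python3 go.py 437.4 190.8 45 -15.8
```

```text
t 1.8667 pos [434.8 191.   66. ] yaw -15.44 xdir [-0.007 -0.003 -1.   ]
d m [ 0.023   0.0018 -0.0001] turn 0.33 rows 0.5542153578884822 yaw -15.47 pos [435.8 191.3  68. ] gap 0.751 F [ 0.4 -0.2  0.8] j [ 0.29  0.5   1.86 -0.    0.79  0.56] tm 1.8667
```

View pics/w2.png

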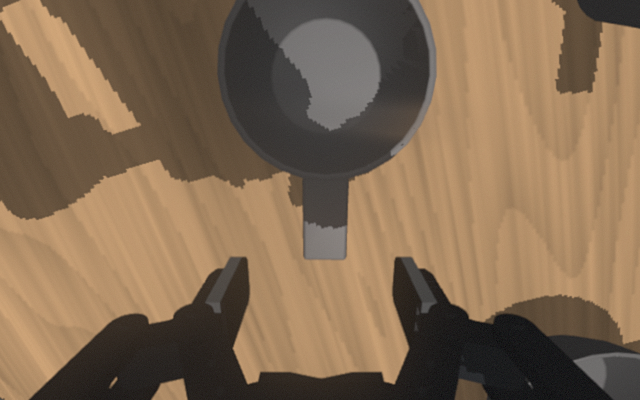

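Run:
```python
from h import *
z=np.load('w2.npz');P=(z['R'],np.array([435.8,191.2,68]))
print(toz('wrist',[[325,258],[304,258],[346,258]],58,P))
print(proj('wrist',[[437.4,190.8,58],[435.8,191.2,68]],P))
```

```text
[[435.98233541 179.65922258  58.        ]
 [424.73705646 182.72912747  58.        ]
 [447.21875494 176.58045604  58.        ]]
[[322.14360265 239.61447659]
 [318.93238646 247.59074816]]
```

Call:
servo_tool(commands=[0.012,0.003,0,0,0.6,0.023,0.003,0,0,0.5,0.023,0.003,0,0,0.5,0.023,0.003,0,0,0.2,0.023,0.003,0,0,0.1,0.023,0.003,0,0,0.1,0.023,0.003,0,0,0.1], newtons=60)

```text
time_s: 2.45
position: [439.0, 190.6, 45.9]
eef_rot: [-0.561, -0.428, 0.564, -0.428]
ft_force: [0.6, -0.1, -0.2]
finger_gap: 0.101
```

```bash
python3 wv.py w3; python3 go.py 437.4 190.8 45 -15.8
```

```text
t 2.5 pos [439.  190.6  45.9] yaw -15.45 xdir [-0.004 -0.002 -1.   ]
d m [ 0.0007 -0.0016  0.0002] turn 0.34 rows 0.04141837803785247 yaw -15.46 pos [438.9 190.6  45.7] gap 0.099 F [ 0.3  0.2 -0.2] j [ 0.29  0.54  1.87 -0.    0.73  0.56] tm 2.5
```

View pics/w3.png

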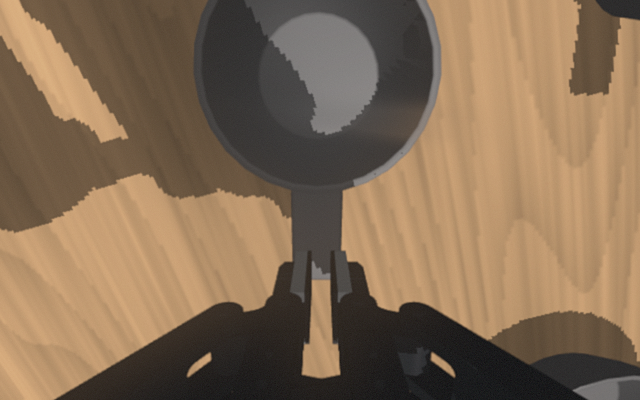

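Run:
```python
from h import *
z=np.load('w3.npz');P=(z['R'],z['t'])
def T(v): return P[0]@np.array(v,float)+P[1]
for dx in (0,-5,-13,-20,-38):
    print(dx,proj('wrist',[T([dx,5,-11]),T([dx,5,0]),T([dx,5,11])],P).round(0).tolist())
im=cv2.imread('pics/w3.png')[150:400,180:480];cv2.imwrite('pics/c3.png',cv2.resize(im,None,fx=2.6,fy=2.4,interpolation=cv2.INTER_CUBIC))
```

```text
0 [[329.0, 228.0], [329.0, 248.0], [328.0, 267.0]]
-5 [[329.0, 232.0], [329.0, 252.0], [329.0, 271.0]]
-13 [[329.0, 238.0], [329.0, 259.0], [329.0, 279.0]]
-20 [[330.0, 244.0], [330.0, 266.0], [329.0, 287.0]]
-38 [[331.0, 263.0], [331.0, 287.0], [330.0, 309.0]]
```

View pics/c3.png

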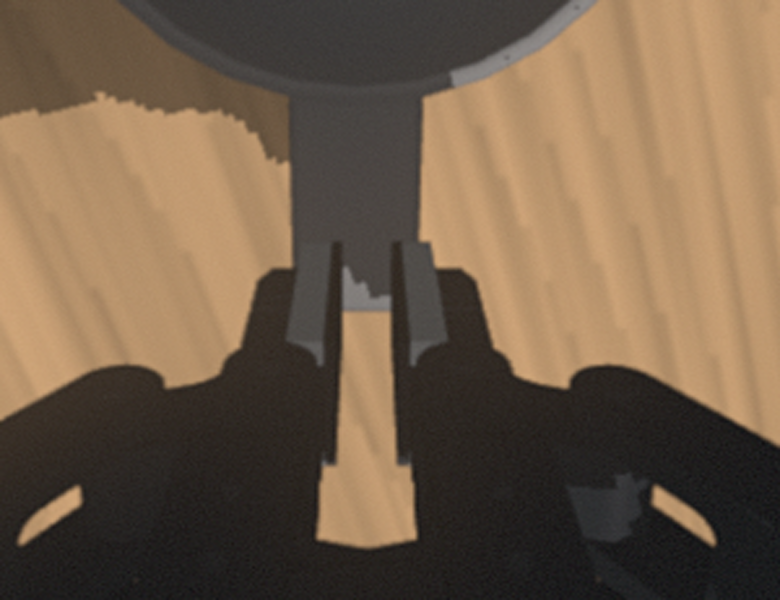

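Call:
servo_tool(commands=[0,0,0,0,0.6,0,0,0,0,0.6,0,0,0,0,0.6,0.01,0,0,0,0.6,0.017,0,0,0,0.6,0.017,0,0,0,0.2,0.017,0,0,0,0.1,0.017,0,0,0,0.1], newtons=50)

```text
time_s: 3.17
position: [438.8, 190.5, 28.8]
eef_rot: [-0.561, -0.429, 0.564, -0.428]
ft_force: [-0.2, 0.5, 0.5]
finger_gap: 0.26
```

```bash
python3 wv.py w4; python3 go.py 437.4 190.8 45 -15.8
```

```text
t 3.2167 pos [438.8 190.5  28.8] yaw -15.46 xdir [-0.004 -0.002 -1.   ]
d m [-0.0161 -0.0015  0.0002] turn 0.34 rows 0.3876102500132897 yaw -15.46 pos [438.8 190.5  28.9] gap 0.261 F [-0.6 -0.1 -0.1] j [ 0.29  0.57  1.88 -0.    0.69  0.56] tm 3.2167
```

View pics/w4.png

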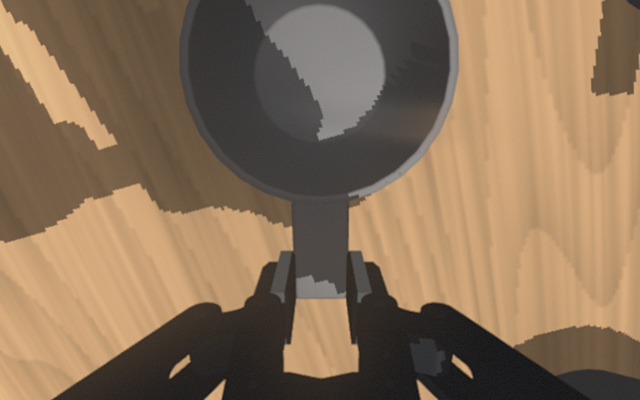

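Call:
servo_tool(commands=[-0.005,0,0,0,0.1,-0.015,0,0,0,0.1,-0.03,0,0,0,0.1,-0.05,0,0,0,0.1,-0.07,0,0,0,0.1,-0.09,0,0,0,0.1,-0.1,0,0,0,0.1,-0.1,0,0,0,0.1], newtons=60)

```text
time_s: 3.88
position: [440.4, 191.1, 131.4]
eef_rot: [-0.563, -0.428, 0.563, -0.428]
ft_force: [0.6, -0.2, -1.8]
finger_gap: 0.256
```

```bash
python3 wv.py w5
python3 - <<'E'
from h import *
cv2.imwrite('pics/s5.png',cams.snapshot('scene'))
E
python3 go.py 437.4 190.8 45 -15.8
```

```text
t 3.9333 pos [440.4 191.1 131.4] yaw -15.46 xdir [-0.    -0.001 -1.   ]
d m [ 0.0841 -0.0016  0.0002] turn 0.34 rows 2.0182244843442803 yaw -15.46 pos [439.3 190.7 129.1] gap 0.255 F [ 0.3  0.7 -2.7] j [ 0.29  0.4   1.79 -0.    0.95  0.56] tm 3.9833
```

View pics/w5.png

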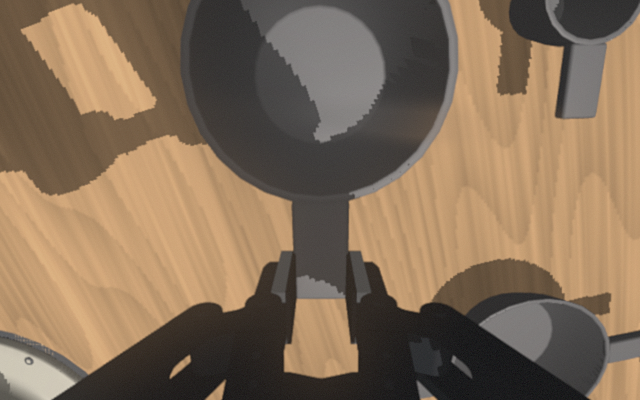

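View pics/s5.png

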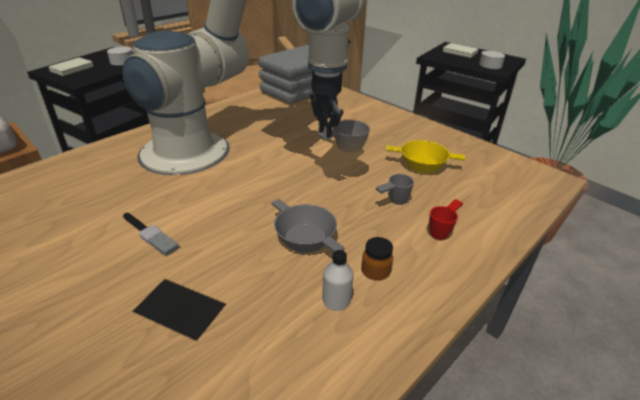

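```bash
python3 - <<'E'
from fit import *
for n,z0,s in (('w4',0,(240,80)),('w5',102,(240,80))):
    c,a=fitbowl(n,s,58,52,z0=z0)
    z=np.load(n+'.npz');print((z['R'].T@(np.r_[c,z['t'][2]]-z['t'])).round(1))
z=np.load('w5.npz')
for n,s in(('w1',(500,280)),('w5',(560,330))): fitbowl(n,s,50,75)
E
python3 go.py 581 67 130 -4
```

```text
w4 centre [443.9 231.4] r 52.2 ear 62.3 tip 84.7 15033
[ -0.1  -5.9 -40.8]
w5 centre [445.2 231.6] r 52.2 ear 62.2 tip 85.2 15279
[ -0.   -6.1 -40.3]
w1 centre [576.6 -14.2] r 76.6 ear -107.8 tip 125.0 6602
w5 centre [0. 0.] r 0.0 ear 41.1 tip 124.5 36
d m [-0.0011  0.1696  0.0815] turn -11.46 rows 4.511971305757916 yaw -15.46 pos [439.3 190.7 129.1] gap 0.255 F [ 0.3  0.7 -2.7] j [ 0.29  0.4   1.79 -0.    0.95  0.56] tm 3.9833
```

```bash
python3 go.py 574 -97.7 130 -4
```

```text
d m [-0.0008  0.2068  0.2421] turn -11.46 rows 7.634269233200747 yaw -15.46 pos [439.3 190.7 129.1] gap 0.255 F [ 0.3  0.7 -2.7] j [ 0.29  0.4   1.79 -0.    0.95  0.56] tm 3.9833
```

Call:
servo_tool(commands=[0,0.015,0.02,-1,0.1,0,0.04,0.05,-3,0.1,0,0.065,0.08,-5,0.1,0,0.09,0.11,-7,0.1,0,0.115,0.14,-8,0.1,0,0.14,0.17,-9,0.1,0,0.165,0.2,-10,0.1,0,0.19,0.225,-11,0.1,0,0.207,0.242,-11.5,0.1,0,0.207,0.242,-11.5,0.1])

```text
time_s: 4.82
position: [576.1, -101.9, 127.9]
eef_rot: [-0.516, -0.482, 0.519, -0.482]
ft_force: [0.0, -0.0, -1.7]
finger_gap: 0.253
```

Call:
servo_tool(commands=[0,0,0,0,0.1,0,0,0,0,0.1])

```text
time_s: 4.98
position: [575.4, -102.1, 126.6]
eef_rot: [-0.516, -0.482, 0.519, -0.481]
ft_force: [-0.2, 0.5, -0.9]
finger_gap: 0.257
```

```bash
python3 wv.py w6
python3 - <<'E'
from h import *
im=cams.snapshot('top');cv2.imwrite('pics/t6.png',im)
cv2.imwrite('pics/c6.png',cv2.resize(im[110:270,240:440],None,fx=3.7,fy=3.7,interpolation=cv2.INTER_CUBIC))
E
python3 go.py 574 -97.7 130 -4
```

```text
t 5.0333 pos [ 575.4 -102.1  126.6] yaw -4.14 xdir [-0.005 -0.002 -1.   ]
d m [-0.0027 -0.0016 -0.0033] turn -0.07 rows 0.1102585795744026 yaw -4.07 pos [ 575.3 -101.1  127.3] gap 0.252 F [-0.2  0.4 -1.2] j [-0.27  0.53  1.54 -0.    1.07 -0.2 ] tm 5.0833
```

View pics/w6.png

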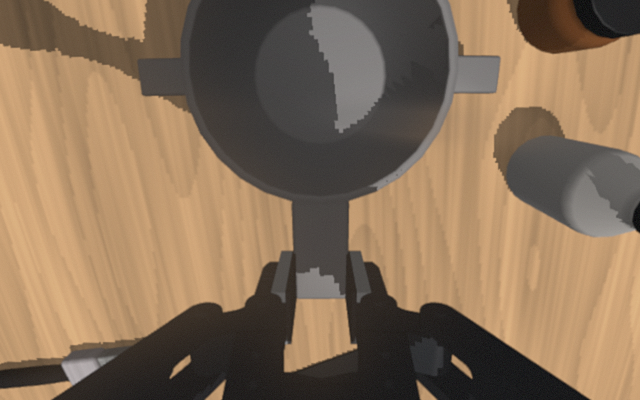

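View pics/c6.png

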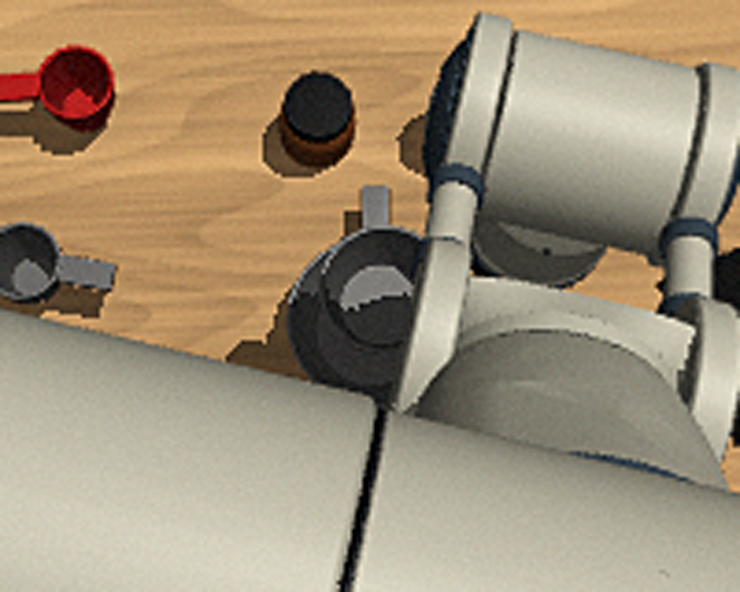

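Run:
```python
from h import *
z=np.load('w6.npz');P=(z['R'],z['t'])
X=toz('wrist',[[139,59],[140,96],[499,57],[497,94]],50,P);print(X.round(1),X.mean(0))
a=X[:2].mean(0);b=X[2:].mean(0);print(np.hypot(*(b-a)[:2]),np.degrees(np.arctan2(*(b-a)[1::-1])))
# medium rim: left/right extents
h=58+z['t'][2]-28.8
print(h,toz('wrist',[[181,60],[457,60],[296,297],[347,297],[293,199],[349,199],[255,80],[386,70],[320,143]],h,P).round(1))
print(toz('wrist',[[255,75],[386,75],[320,5],[320,143]],h-53,P).round(1))
```

```text
[[464.2   4.6  50. ]
 [459.9 -18.6  50. ]
 [699.  -11.3  50. ]
 [699.2 -34.6  50. ]] [580.56799424 -14.99062224  50.        ]
237.54334956361953 -3.8609232009628958
155.84788919312066 [[ 531.8  -10.4  155.8]
 [ 632.2  -17.7  155.8]
 [ 564.5 -112.   155.8]
 [ 587.3 -113.6  155.8]
 [ 567.7  -66.2  155.8]
 [ 590.3  -67.8  155.8]
 [ 558.   -19.5  155.8]
 [ 606.2  -19.5  155.8]
 [ 580.2  -44.4  155.8]]
[[548.7 -14.7 102.8]
 [615.5 -19.6 102.8]
 [584.3  15.1 102.8]
 [579.4 -51.9 102.8]]
```

Call:
servo_tool(commands=[0.015,-0.002,-0.003,0,0.1,0.03,-0.002,-0.003,0,0.1,0.045,-0.002,-0.003,0,0.1,0.06,-0.002,-0.003,0,0.1,0.07,-0.002,-0.003,0,0.1,0.08,-0.002,-0.003,0,0.1,0.08,-0.002,-0.003,0,0.1,0.08,-0.002,-0.003,0,0.1])

```text
time_s: 5.75
position: [573.1, -97.8, 47.2]
eef_rot: [-0.516, -0.483, 0.519, -0.481]
ft_force: [0.3, -0.0, -0.4]
finger_gap: 0.256
```

```bash
python3 wv.py w7;python3 go.py 573.5 -99 34 -4
```

```text
t 5.8 pos [573.1 -97.8  47.2] yaw -4.05 xdir [-0.005 -0.002 -1.   ]
d m [0.0137 0.0001 0.0009] turn -0.06 rows 0.32855191470156114 yaw -4.06 pos [573.5 -98.1  47.7] gap 0.258 F [ 0.2  0.9 -0.6] j [-0.27  0.63  1.61 -0.    0.9  -0.2 ] tm 5.8
```

View pics/w7.png

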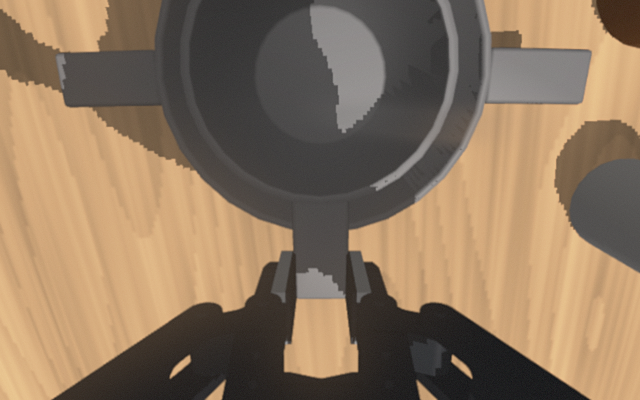

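Call:
servo_tool(commands=[0.005,0,0,0,0.1,0.009,0,0,0,0.1,0.012,0,0,0,0.1,0.014,0,0,0,0.1,0.014,0,0,0,0.1])

```text
time_s: 6.22
position: [573.4, -98.2, 33.5]
eef_rot: [-0.516, -0.482, 0.519, -0.482]
ft_force: [-0.1, -0.3, 1.3]
finger_gap: 0.256
```

Call:
servo_tool(commands=[0.001,0,0,0,0.1,0.001,0,0,0,0.1])

```text
time_s: 6.38
position: [573.6, -98.7, 32.9]
eef_rot: [-0.516, -0.482, 0.519, -0.482]
ft_force: [-2.2, -3.1, 7.9]
finger_gap: 0.255
```

Call:
servo_tool(commands=[-0.001,0,0,0,0.1,-0.001,0,0,0,0.5,-0.001,0,0,0,0.65,-0.001,0,0,0,0.65,-0.001,0,0,0,0.65,-0.02,0,0,0,0.65,-0.05,0,0,0,0.65,-0.08,0,0,0,0.8,-0.1,0,0,0,0.8,-0.12,0,0,0,1])

```text
time_s: 7.22
position: [574.1, -98.4, 154.4]
eef_rot: [-0.516, -0.482, 0.519, -0.482]
ft_force: [0.9, 0.2, -0.1]
finger_gap: 0.923
```

```bash
python3 wv.py w8;python3 go.py 620 195 180 -14
```

```text
t 7.2667 pos [574.1 -98.4 154.4] yaw -4.06 xdir [-0.002 -0.003 -1.   ]
d m [-0.0233  0.0234 -0.296 ] turn 9.95 rows 7.143123128058315 yaw -4.05 pos [575.8 -98.7 157.9] gap 0.987 F [ 1.9 -0.9  6.4] j [-0.27  0.49  1.51 -0.    1.13 -0.2 ] tm 7.2667
```

View pics/w8.png

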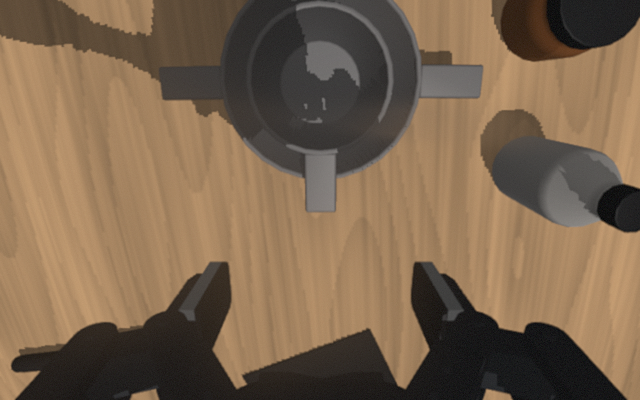

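Call:
servo_tool(commands=[-0.02,0.003,-0.03,1,1,-0.04,0.006,-0.07,3,1,-0.05,0.01,-0.105,5,1,-0.05,0.014,-0.14,7,1,-0.05,0.017,-0.175,8,1,-0.05,0.02,-0.21,9,1,-0.05,0.023,-0.245,10,1,-0.05,0.025,-0.28,10,1,-0.05,0.028,-0.3,10,1,-0.05,0.028,-0.3,10,1])

```text
time_s: 8.1
position: [624.9, 202.9, 206.1]
eef_rot: [-0.556, -0.435, 0.557, -0.437]
ft_force: [-0.9, -0.1, -0.4]
finger_gap: 1.0
```

Call:
servo_tool(commands=[0,0,0,0,1,0,0,0,0,1])

```text
time_s: 8.27
position: [624.6, 203.2, 205.7]
eef_rot: [-0.556, -0.435, 0.557, -0.437]
ft_force: [-0.2, 0.0, -0.1]
finger_gap: 1.0
```

```bash
python3 wv.py w9;python3 go.py 624 205 205 -14
python3 - <<'E'
from h import *
z=np.load('w8.npz');P=(z['R'],z['t'])
X=toz('wrist',[[160,83],[482,82]],50,P);print(X.round(1),X.mean(0))
print(toz('wrist',[[321,211]],63,P))
im=cams.snapshot('top');cv2.imwrite('pics/t9.png',im)
E
```

```text
t 8.3167 pos [624.6 203.2 205.7] yaw -13.82 xdir [ 0.001 -0.003 -1.   ]
d m [ 0.0008 -0.0012 -0.0022] turn 0.14 rows 0.06417576643149368 yaw -13.86 pos [624.7 202.6 205.8] gap 0.998 F [ 0.  -0.  -0.1] j [ 0.22  0.54  1.27 -0.    1.33  0.47] tm 8.3167
[[462.   -6.3  50. ]
 [699.9 -22.5  50. ]] [580.91898948 -14.44639354  50.        ]
[[ 574.27989384 -110.34016535   63.        ]]
```

View pics/w9.png

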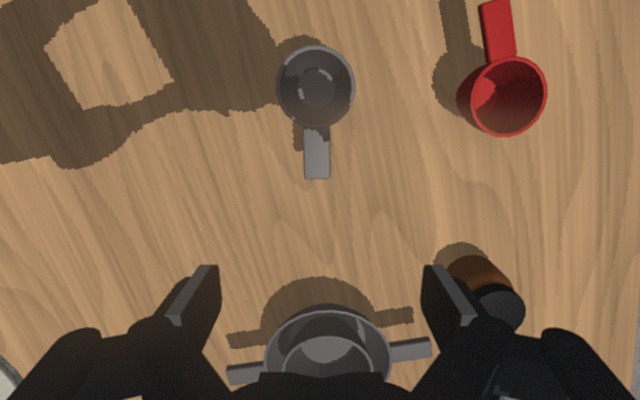

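View pics/t9.png

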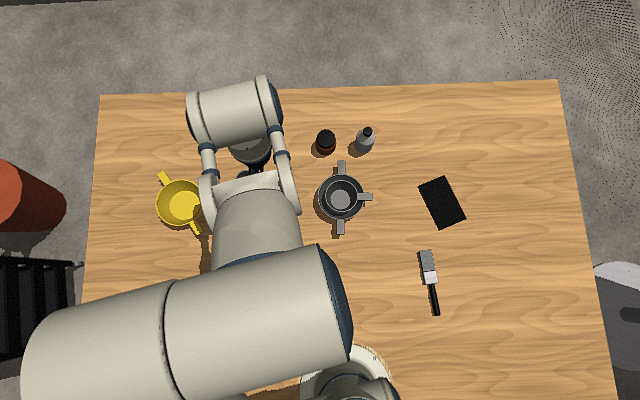

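Run:
```python
from fit import *
fitbowl('w9',(315,95),66,34,smax=50)
z=np.load('w9.npz');P=(z['R'],z['t'])
X=toz('wrist',[[304,180],[330,179],[317,180],[316,87]],66,P);print(X.round(1))
```

```text
fit.py:16: RuntimeWarning: Mean of empty slice.
  a=np.degrees(np.arctan2(*e.mean(0)[::-1]))
  ret = um.true_divide(
Traceback (most recent call last):
  File "fit.py", line 17, in fitbowl
    print(n,'centre',c.round(1),'r',p[2].round(1),'ear',a.round(1),'tip',np.hypot(*e.T).max().round(1),len(e))
                                                                         ~~~~~~~~~~~~~~~~~~^^
ValueError: zero-size array to reduction operation maximum which has no identity
```

Run:
```python
from fit import *
z=np.load('w9.npz');P=(z['R'],z['t'])
X=toz('wrist',[[304,180],[330,179],[317,180],[316,87]],66,P);print(X.round(1))
for s in(60,75):
  try: fitbowl('w9',(330,105),66,34,smax=s,dbg='m9')
  except Exception as e: print(s,e)
```

```text
[[611.5 207.2  66. ]
 [634.4 202.5  66. ]
 [622.8 204.4  66. ]
 [641.3 282.1  66. ]]
60 zero-size array to reduction operation maximum which has no identity
w9 centre [640.5 282.2] r 32.9 ear -102.9 tip 79.2 1161fit.py:16: RuntimeWarning: Mean of empty slice.
  a=np.degrees(np.arctan2(*e.mean(0)[::-1]))
  ret = um.true_divide(
```

```bash
python3 go.py 625.6 216.9 38 -12.9
```

```text
d m [ 0.1679 -0.0031 -0.015 ] turn -1.0 rows 4.043867262129593 yaw -13.9 pos [624.8 202.2 206. ] gap 0.999 F [ 0.9 -0.7 -0. ] j [ 0.22  0.54  1.27 -0.    1.33  0.47] tm 8.3667
```

Call:
servo_tool(commands=[0.03,-0.002,-0.008,-0.5,0.65,0.06,-0.003,-0.015,-1,0.65,0.09,-0.003,-0.015,-1,0.65,0.12,-0.003,-0.015,-1,0.65,0.132,-0.003,-0.015,-1,0.65,0.132,-0.003,-0.015,-1,0.65,0.132,-0.003,-0.015,-1,0.65])

```text
time_s: 8.95
position: [626.0, 216.5, 74.6]
eef_rot: [-0.553, -0.439, 0.554, -0.442]
ft_force: [0.0, -0.1, 1.4]
finger_gap: 0.647
```

```bash
python3 wv.py w10;python3 go.py 625.6 216.9 38 -12.9
```

```text
t 9.0 pos [626.  216.5  74.6] yaw -12.94 xdir [ 0.001 -0.004 -1.   ]
d m [ 0.0375 -0.0012  0.0001] turn -0.03 rows 0.9004303698192186 yaw -12.93 pos [626.7 216.8  75.5] gap 0.649 F [0.6 0.5 0.7] j [ 0.25  0.68  1.38 -0.    1.07  0.47] tm 9.0
```

View pics/w10.png

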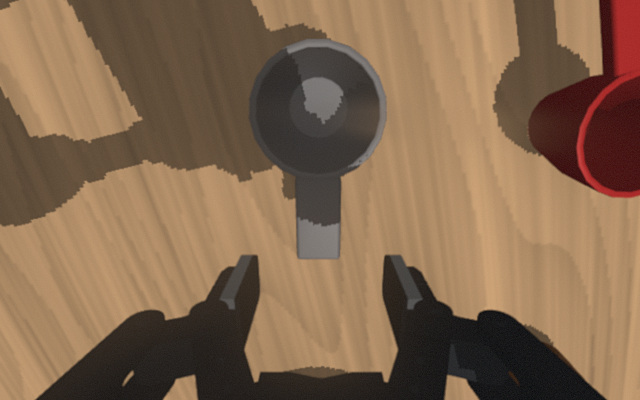

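Call:
servo_tool(commands=[0.015,-0.001,0,0,0.6,0.03,-0.001,0,0,0.6,0.037,-0.001,0,0,0.6,0.037,-0.001,0,0,0.6,0.037,-0.001,0,0,0.2,0.037,-0.001,0,0,0.1,0.037,-0.001,0,0,0.1,0.037,-0.001,0,0,0.1], newtons=50)

```text
time_s: 9.67
position: [626.5, 216.8, 39.7]
eef_rot: [0.554, 0.439, -0.552, 0.442]
ft_force: [-0.4, -4.3, 7.6]
finger_gap: 0.259
```

```bash
python3 wv.py w11;python3 go.py 625.6 216.9 38 -12.9
```

```text
t 9.7167 pos [626.5 216.8  39.7] yaw -12.92 xdir [ 0.005 -0.003 -1.   ]
d m [ 0.0016 -0.0009 -0.    ] turn -0.03 rows 0.04522072135071889 yaw -12.93 pos [626.5 216.7  39.7] gap 0.256 F [-0.3 -3.7  6.4] j [ 0.25  0.73  1.41 -0.01  1.    0.47] tm 9.7167
```

View pics/w11.png

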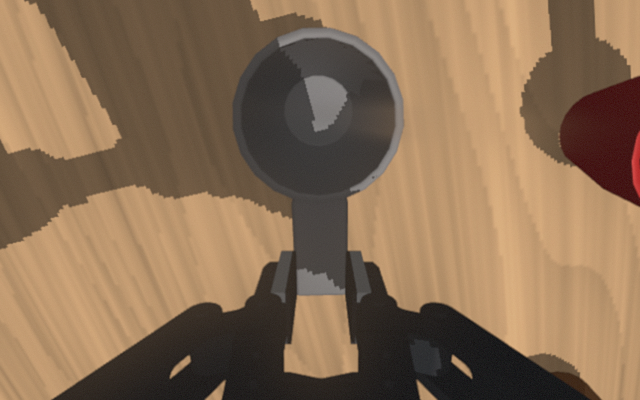

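Call:
servo_tool(commands=[-0.005,0,0,0,0.1,-0.015,0,0,0,0.1,-0.03,0,0,0,0.1,-0.05,0,0,0,0.1,-0.07,0,0,0,0.1,-0.09,0,0,0,0.1,-0.11,0,0,0,0.1,-0.12,0,0,0,0.1,-0.12,0,0,0,0.1], newtons=60)

```text
time_s: 10.47
position: [627.2, 217.6, 162.7]
eef_rot: [0.555, 0.438, -0.551, 0.443]
ft_force: [-0.3, -0.2, 0.1]
finger_gap: 0.253
```

```bash
python3 wv.py w12;python3 - <<'E'
from h import *
z=np.load('w12.npz');P=(z['R'],z['t']);z1=np.load('w11.npz');P1=(z1['R'],z1['t'])
h=66+P[1][2]-P1[1][2]
for im,PP,hh in(('w11',P1,66),('w12',P,h)):
    for rowpts in ([[234,113],[403,113],[318,28],[318,199],[297,295],[346,294]],):
        X=toz('wrist',rowpts,hh,PP);print((PP[0].T@(X-PP[1]).T).T.round(1).tolist())
E
python3 go.py 567 -77 160 -4
```

```text
t 10.5167 pos [627.2 217.6 162.7] yaw -12.92 xdir [ 0.009 -0.002 -1.   ]
[[-26.6, -32.6, -69.2], [-26.3, 32.7, -69.1], [-26.5, -0.1, -99.1], [-26.4, -0.3, -34.4], [-26.4, -9.9, 11.4], [-26.2, 12.4, 11.0]]
[[-26.6, -32.6, -69.2], [-26.0, 32.8, -69.1], [-26.3, -0.1, -99.2], [-26.3, -0.3, -34.4], [-26.4, -9.9, 11.4], [-26.2, 12.4, 11.0]]
d m [0.0012 0.0079 0.3001] turn -8.92 rows 7.199967997419372 yaw -12.92 pos [626.4 217.3 160.8] gap 0.251 F [ 0.7 -0.3 -0.9] j [ 0.25  0.59  1.31 -0.    1.24  0.47] tm 10.5167
```

View pics/w12.png

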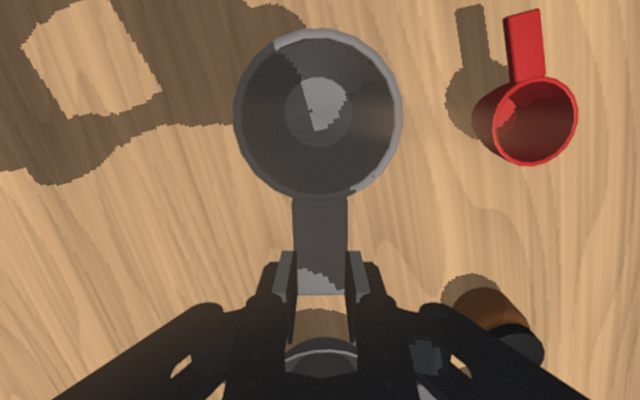

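```bash
python3 go.py 576.4 -80.8 160 -4
```

```text
d m [0.0012 0.0179 0.3017] turn -8.92 rows 7.248617971717049 yaw -12.92 pos [626.4 217.3 160.8] gap 0.251 F [ 0.7 -0.3 -0.9] j [ 0.25  0.59  1.31 -0.    1.24  0.47] tm 10.5167
```

Call:
servo_tool(commands=[0,0.001,0.02,-1,0.1,0,0.003,0.05,-2,0.1,0,0.006,0.09,-3,0.1,0,0.009,0.13,-4.5,0.1,0,0.011,0.17,-6,0.1,0,0.013,0.21,-7,0.1,0,0.015,0.25,-8,0.1,0,0.017,0.28,-9,0.1,0,0.018,0.298,-9,0.1,0,0.018,0.302,-9,0.1])

```text
time_s: 11.35
position: [575.2, -84.0, 159.9]
eef_rot: [0.518, 0.48, -0.517, 0.484]
ft_force: [0.5, 0.1, -0.6]
finger_gap: 0.248
```

Call:
servo_tool(commands=[0,0,0,0,0.1,0,0,0,0,0.1,0,0,0,0,0.1])

```text
time_s: 11.6
position: [575.0, -82.9, 159.4]
eef_rot: [0.518, 0.481, -0.517, 0.484]
ft_force: [0.9, 0.5, -0.1]
finger_gap: 0.247
```

```bash
python3 wv.py w13; python3 go.py 576.4 -80.8 45 -4
```

```text
t 11.65 pos [575.  -82.9 159.4] yaw -4.04 xdir [ 0.004 -0.002 -1.   ]
d m [ 0.1145  0.0006 -0.0023] turn -0.02 rows 2.747012284278993 yaw -4.02 pos [575.1 -82.8 159.5] gap 0.252 F [-0.6  1.   0.5] j [-0.24  0.48  1.52 -0.    1.13 -0.17] tm 11.65
```

View pics/w13.png

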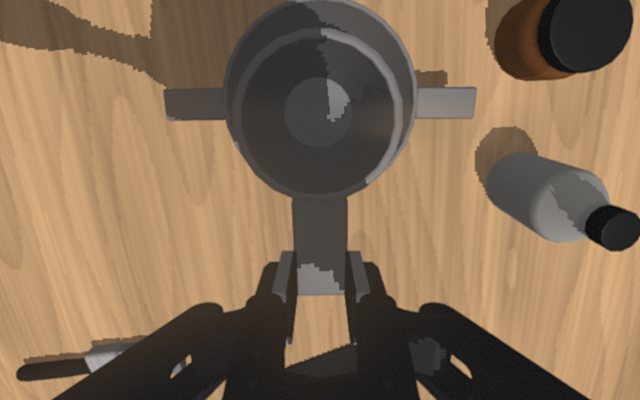

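Run:
```python
from h import *
z=np.load('w13.npz');P=(z['R'],z['t'])
X=toz('wrist',[[165,104],[475,103]],50,P);print(X.round(1),X.mean(0).round(1))
print('small c',P[0]@[-26,0,-67]+P[1])
```

```text
[[462.3  -6.2  50. ]
 [699.3 -22.2  50. ]] [580.8 -14.2  50. ]
small c [579.63231467 -16.00679045 185.23173624]
```

Call:
servo_tool(commands=[0.02,0.001,-0.002,0,0.1,0.04,0.001,-0.002,0,0.1,0.055,0.001,-0.002,0,0.1,0.07,0.001,-0.002,0,0.1,0.082,0.001,-0.002,0,0.1,0.09,0.001,-0.002,0,0.1,0.09,0.001,-0.002,0,0.1,0.09,0.001,-0.002,0,0.1])

```text
time_s: 12.32
position: [576.8, -80.5, 69.6]
eef_rot: [0.518, 0.481, -0.517, 0.484]
ft_force: [-0.3, -0.1, -1.2]
finger_gap: 0.247
```

```bash
python3 wv.py w14; python3 go.py 576.4 -80.8 49.5 -4
```

```text
t 12.3667 pos [576.8 -80.5  69.6] yaw -3.98 xdir [ 0.004 -0.002 -1.   ]
d m [ 0.0206 -0.0008  0.0001] turn 0.01 rows 0.4932009182480507 yaw -3.99 pos [577.1 -80.7  70.1] gap 0.253 F [ 0.6 -0.   0.2] j [-0.24  0.6   1.6  -0.    0.93 -0.17] tm 12.3667
```

View pics/w14.png

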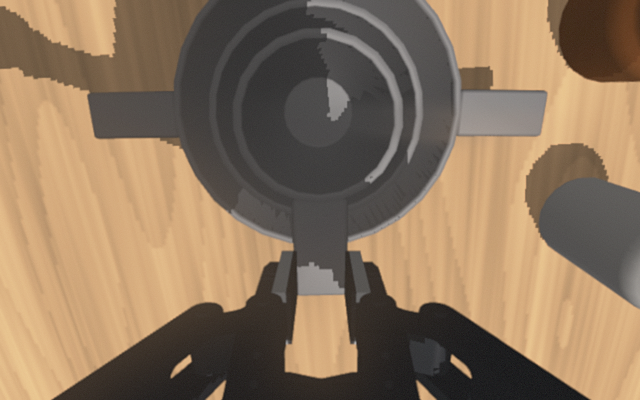

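Call:
servo_tool(commands=[0.006,0,0,0,0.1,0.011,0,0,0,0.1,0.015,0,0,0,0.1,0.018,0,0,0,0.1,0.018,0,0,0,0.1])

```text
time_s: 12.78
position: [576.8, -80.7, 51.3]
eef_rot: [0.518, 0.481, -0.517, 0.484]
ft_force: [-0.9, -0.0, 0.1]
finger_gap: 0.251
```

Call:
servo_tool(commands=[0.001,0,0,0,0.1,0.002,0,0,0,0.1])

```text
time_s: 12.95
position: [577.1, -81.2, 49.6]
eef_rot: [0.518, 0.48, -0.517, 0.484]
ft_force: [-3.0, -6.1, 9.8]
finger_gap: 0.248
```

Call:
servo_tool(commands=[-0.001,0,0,0,0.1,-0.001,0,0,0,0.5,-0.001,0,0,0,0.65,-0.001,0,0,0,0.65,-0.001,0,0,0,0.65,-0.02,0,0,0,0.65,-0.05,0,0,0,0.65,-0.08,0,0,0,0.8,-0.11,0,0,0,0.8,-0.13,0,0,0,1])

```text
time_s: 13.78
position: [577.1, -80.9, 182.4]
eef_rot: [0.518, 0.48, -0.516, 0.485]
ft_force: [0.7, 0.0, 0.4]
finger_gap: 0.92
```

Call:
servo_tool(commands=[0,0,0.01,0,1,0,0,0.02,0,1,0,0,0.02,0,1])

```text
time_s: 14.03
position: [575.3, -102.5, 181.8]
eef_rot: [0.518, 0.48, -0.517, 0.485]
ft_force: [-0.4, -0.1, -0.7]
finger_gap: 0.995
```

```bash
python3 wv.py w15
python3 - <<'E'
from h import *
cv2.imwrite('pics/s15.png',cv2.resize(cams.snapshot('scene')[140:300,220:420],None,fx=4,fy=3.7,interpolation=cv2.INTER_CUBIC))
E
python3 go.py 480 -7 190 -93.9
```

```text
t 14.0833 pos [ 575.3 -102.5  181.8] yaw -4.03 xdir [ 0.006 -0.004 -1.   ]
d m [-0.0096 -0.1013 -0.0872] turn 89.85 rows 3.21309340515475 yaw -4.05 pos [ 574.9 -101.2  181.1] gap 1.002 F [ 1.2 -0.8 -0.3] j [-0.28  0.46  1.49 -0.    1.18 -0.2 ] tm 14.1333
```

View pics/w15.png

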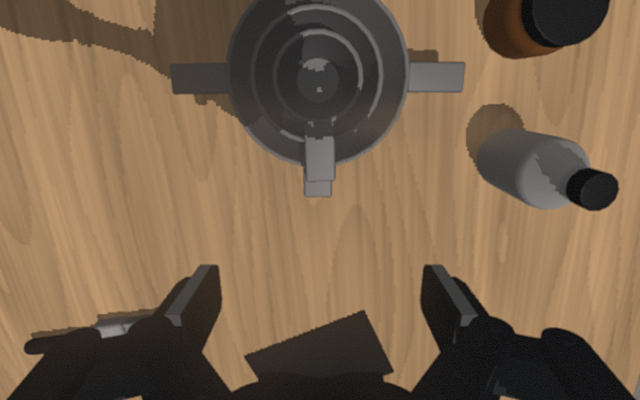

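View pics/s15.png

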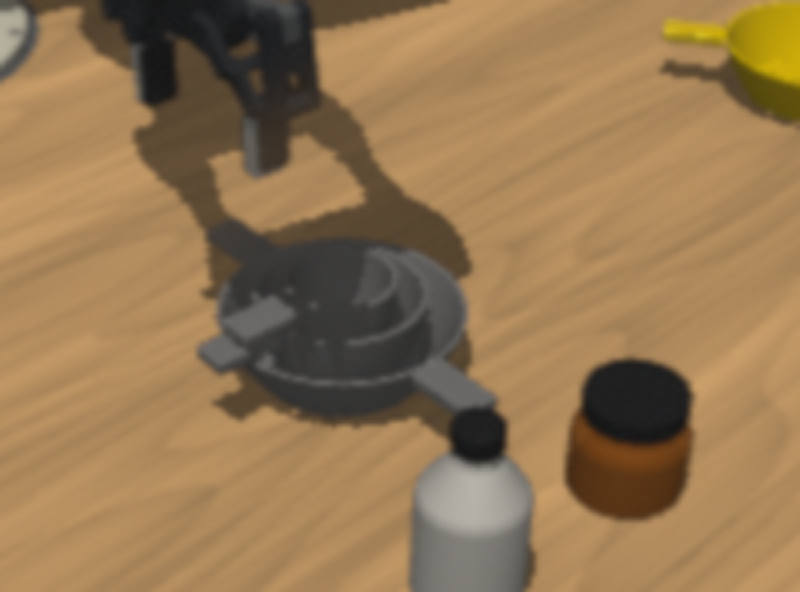

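Call:
servo_tool(commands=[0,-0.01,-0.009,7,1,0,-0.02,-0.018,14,1,0,-0.03,-0.027,21,1,0,-0.04,-0.036,28,1,0,-0.05,-0.045,35,1,0,-0.06,-0.054,42,1,0,-0.07,-0.063,49,1,0,-0.08,-0.072,56,1,0,-0.09,-0.08,63,1,0,-0.09,-0.086,70,1])

```text
time_s: 14.97
position: [488.7, -8.0, 179.3]
eef_rot: [0.701, 0.095, -0.7, 0.097]
ft_force: [1.0, -0.5, -0.6]
finger_gap: 1.001
```

```bash
python3 go.py 489 -8 181 -93.9
```

```text
d m [-0.0017  0.0001 -0.0003] turn 19.52 rows 0.042272655588981516 yaw -74.38 pos [488.7  -8.  179.3] gap 1.001 F [ 1.  -0.5 -0.6] j [-0.14  0.34  1.71 -0.    1.09  1.16] tm 14.9667
```

Call:
servo_tool(commands=[0,0,0,7,1,0,0,0,14,1,0,0,0,19.5,1,0,0,0,19.5,1,0,0,0,19.5,1])

```text
time_s: 15.38
position: [488.2, -7.7, 178.5]
eef_rot: [-0.707, 0.023, 0.707, 0.022]
ft_force: [0.3, 0.1, -0.3]
finger_gap: 1.002
```

```bash
python3 wv.py w16; python3 go.py 491 -8.2 15 -93.9
```

```text
t 15.4333 pos [488.2  -7.7 178.5] yaw -93.7 xdir [-0.    -0.002 -1.   ]
d m [ 0.1637 -0.     -0.0027] turn 0.23 rows 3.9255739336290545 yaw -93.67 pos [488.3  -7.8 178.7] gap 1.001 F [0.3 0.2 0.2] j [-0.14  0.34  1.71 -0.    1.09  1.5 ] tm 15.4333
```

View pics/w16.png

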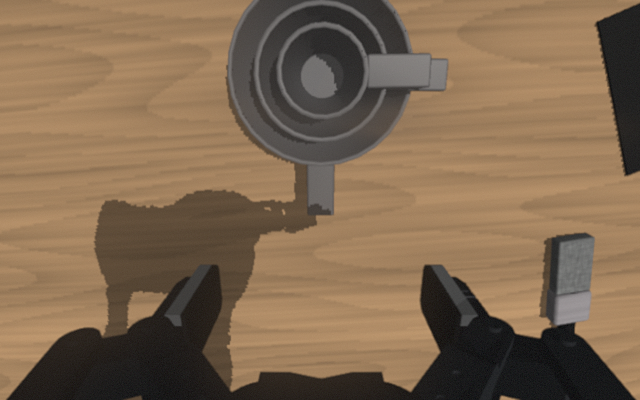

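Run:
```python
from h import *
z=np.load('w16.npz');P=(z['R'],z['t'])
X=toz('wrist',[[321,214],[320,165]],50,P);print(X.round(1)); print((P[0].T@(X-P[1]).T).T.round(1))
```

```text
[[462.4  -7.5  50. ]
 [506.8  -9.5  50. ]]
[[128.5   1.2  25.8]
 [128.5   0.3 -18.7]]
```

Call:
servo_tool(commands=[0.03,0,-0.003,0,0.65,0.06,0,-0.003,0,0.65,0.085,0,-0.003,0,0.65,0.1,0,-0.003,0,0.65,0.11,0,-0.003,0,0.65,0.11,0,-0.003,0,0.65])

```text
time_s: 15.93
position: [490.0, -8.0, 66.6]
eef_rot: [-0.706, 0.022, 0.708, 0.021]
ft_force: [-0.8, 0.1, -0.0]
finger_gap: 0.655
```

```bash
python3 wv.py w17; python3 go.py 491 -8.2 15 -93.9
```

```text
t 15.9833 pos [490.   -8.   66.6] yaw -93.5 xdir [-0.004 -0.001 -1.   ]
d m [ 0.0528  0.     -0.0005] turn 0.37 rows 1.265943690248271 yaw -93.53 pos [490.6  -8.1  67.8] gap 0.653 F [-0.4 -0.4  0. ] j [-0.14  0.51  1.83 -0.    0.8   1.5 ] tm 15.9833
```

View pics/w17.png

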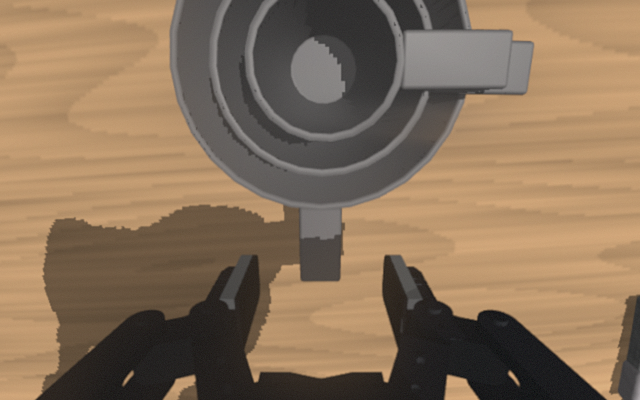

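Call:
servo_tool(commands=[0.02,0,0,0,0.6,0.038,0,0,0,0.6,0.047,0,0,0,0.6,0.052,0,0,0,0.6,0.052,0,0,0,0.6])

```text
time_s: 16.4
position: [490.4, -8.1, 15.6]
eef_rot: [-0.706, 0.022, 0.708, 0.021]
ft_force: [-0.4, -0.7, 0.1]
finger_gap: 0.598
```

Call:
servo_tool(commands=[0,0,0,0,0.3,0,0,0,0,0.15,0,0,0,0,0.1,0,0,0,0,0.1,0,0,0,0,0.1], newtons=60)

```text
time_s: 16.82
position: [490.8, -8.2, 16.5]
eef_rot: [-0.706, 0.022, 0.707, 0.021]
ft_force: [-1.1, -0.0, 6.3]
finger_gap: 0.26
```

```bash
python3 wv.py w18; python3 go.py 491 -8.2 15 -93.9
```

```text
t 16.8667 pos [490.8  -8.2  16.5] yaw -93.49 xdir [-0.002 -0.002 -1.   ]
d m [ 0.0015 -0.     -0.0002] turn 0.42 rows 0.036868681951821414 yaw -93.48 pos [490.8  -8.2  16.5] gap 0.262 F [-0.7  0.   6.6] j [-0.14  0.61  1.86 -0.    0.68  1.5 ] tm 16.8667
```

View pics/w18.png

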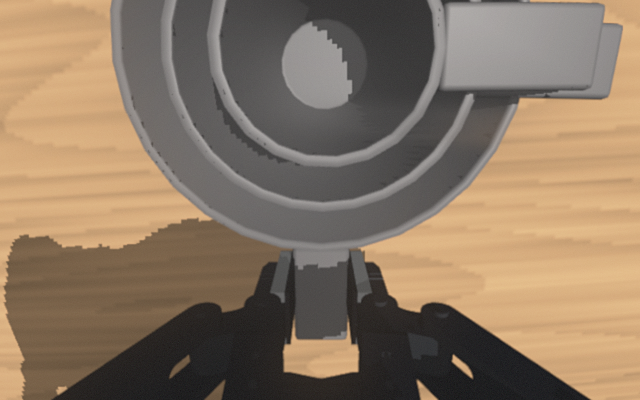

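Call:
servo_tool(commands=[0,0,0,0,0.1,0,0,0,0,0.1,-0.004,0,0,0,0.1,-0.009,0,0,0,0.1,-0.015,0,0,0,0.1,-0.022,0,0,0,0.1,-0.03,0,0,0,0.1,-0.035,0,0,0,0.1,-0.035,0,0,0,0.1], newtons=110)

```text
time_s: 17.62
position: [491.5, -8.2, 52.8]
eef_rot: [0.707, -0.022, -0.707, -0.021]
ft_force: [0.5, -0.7, -3.7]
finger_gap: 0.241
```

```bash
python3 wv.py w19
python3 - <<'E'
from h import *
cv2.imwrite('pics/s19.png',cv2.resize(cams.snapshot('scene')[140:300,220:420],None,fx=4,fy=3.7,interpolation=cv2.INTER_CUBIC))
E
python3 go.py 491 -8.2 165 -93.9
```

```text
t 17.6667 pos [491.5  -8.2  52.8] yaw -93.49 xdir [ 0.    -0.002 -1.   ]
d m [-1.132e-01  2.000e-04  1.000e-04] turn 0.42 rows 2.7149194961397307 yaw -93.48 pos [491.   -8.2  51.8] gap 0.245 F [-0.3  0.1 -3.2] j [-0.14  0.54  1.84 -0.    0.76  1.5 ] tm 17.7167
```

View pics/w19.png

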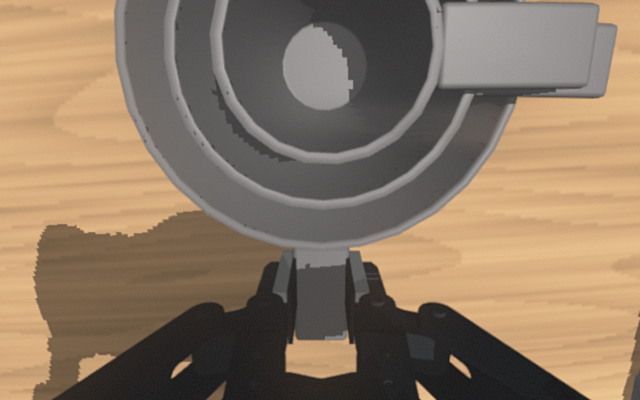

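View pics/s19.png

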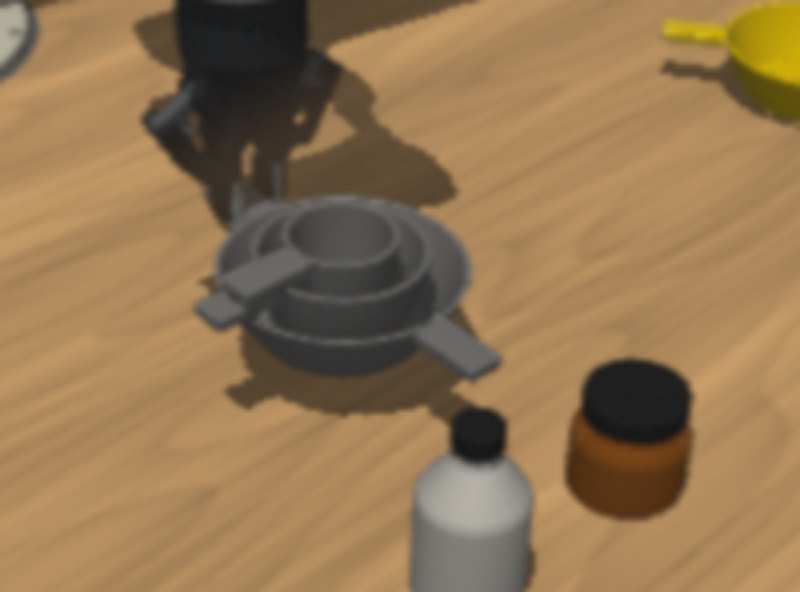

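Call:
servo_tool(commands=[-0.008,0,0,0,0.1,-0.02,0,0,0,0.1,-0.035,0,0,0,0.1,-0.05,0,0,0,0.1,-0.065,0,0,0,0.1,-0.08,0,0,0,0.1,-0.095,0,0,0,0.1,-0.107,0,0,0,0.1,-0.113,0,0,0,0.1,-0.115,0,0,0,0.1])

```text
time_s: 18.55
position: [491.4, -8.0, 167.7]
eef_rot: [0.707, -0.022, -0.707, -0.021]
ft_force: [0.2, 0.4, -2.4]
finger_gap: 0.242
```

```bash
python3 go.py 473.5 -375.8 166 -68.9
```

```text
d m [ 0.0024  0.3682 -0.0045] turn -24.58 rows 8.830738145646707 yaw -93.48 pos [491.4  -8.  167.7] gap 0.242 F [ 0.2  0.4 -2.4] j [-0.14  0.36  1.72 -0.    1.06  1.5 ] tm 18.55
```

Call:
servo_tool(commands=[0,0.005,0,-0.5,0.1,0,0.015,0,-1.5,0.1,0,0.03,0,-3,0.1,0,0.05,0,-4.5,0.1,0,0.07,0,-6,0.1,0,0.09,0,-7.5,0.1,0,0.11,0,-9,0.1,0,0.13,0,-10.5,0.1,0,0.15,0,-11.5,0.1,0,0.165,0,-12.5,0.1])

```text
time_s: 19.38
position: [480.7, -174.3, 167.1]
eef_rot: [-0.704, -0.055, 0.705, -0.056]
ft_force: [0.0, -0.5, -3.0]
finger_gap: 0.247
```

```bash
python3 go.py 473.5 -375.8 166 -68.9
```

```text
d m [0.0014 0.1978 0.0388] turn -12.03 rows 4.834202376317077 yaw -80.93 pos [ 480.7 -174.3  167.1] gap 0.247 F [ 0.  -0.5 -3. ] j [-0.46  0.39  1.68 -0.    1.08  0.95] tm 19.3833
```

Call:
servo_tool(commands=[0,0.015,0.003,-1,0.1,0,0.035,0.007,-2.5,0.1,0,0.06,0.012,-4,0.1,0,0.085,0.017,-5.5,0.1,0,0.11,0.022,-7,0.1,0,0.135,0.027,-8.5,0.1,0,0.16,0.031,-10,0.1,0,0.18,0.035,-11,0.1,0,0.192,0.038,-12,0.1,0,0.198,0.039,-12,0.1])

```text
time_s: 20.22
position: [472.5, -377.9, 166.2]
eef_rot: [-0.694, -0.129, 0.696, -0.129]
ft_force: [-0.6, 0.1, -3.2]
finger_gap: 0.243
```

Call:
servo_tool(commands=[0,0,0,0,0.1,0,0,0,0,0.1,0,0,0,0,0.1])

```text
time_s: 20.47
position: [472.2, -376.9, 165.7]
eef_rot: [-0.694, -0.129, 0.696, -0.129]
ft_force: [1.2, -0.0, -3.2]
finger_gap: 0.243
```

```bash
python3 wv.py w20
python3 - <<'E'
from h import *
cv2.imwrite('pics/s20.png',cams.snapshot('scene'));cv2.imwrite('pics/t20.png',cams.snapshot('top'))
E
python3 go.py 473.5 -375.8 166 -68.9
```

```text
t 20.5167 pos [ 472.2 -376.9  165.7] yaw -68.93 xdir [-0.003 -0.    -1.   ]
d m [ 0.0002 -0.0008 -0.0013] turn 0.0 rows 0.03772408494449482 yaw -68.9 pos [ 472.5 -377.   166.2] gap 0.244 F [ 0.   0.3 -2.6] j [-0.77  0.51  1.45 -0.    1.18  0.43] tm 20.6167
```

View pics/w20.png

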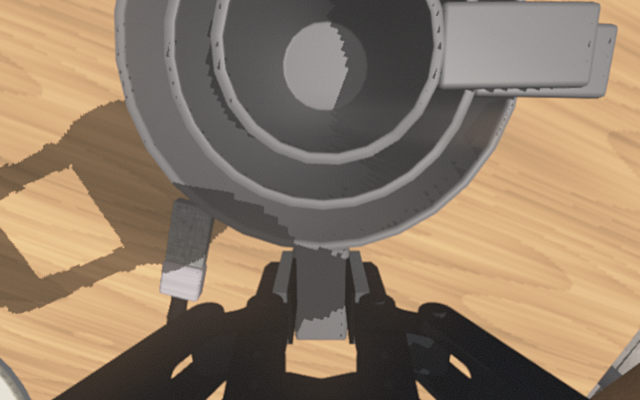

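View pics/s20.png

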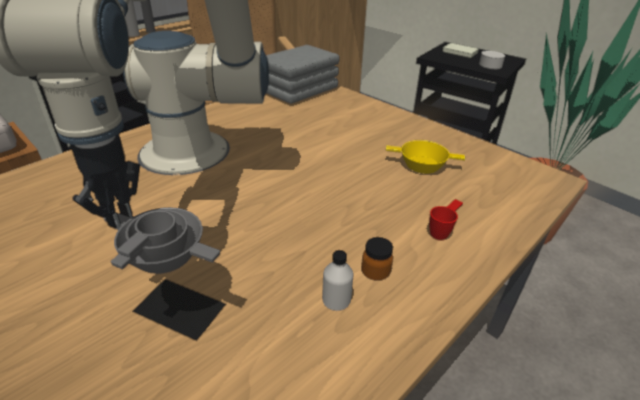

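View pics/t20.png

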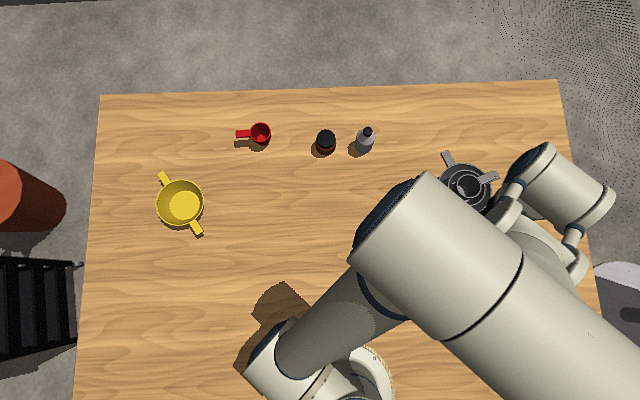

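Run:
```python
from h import *
print(toz('top',[446,153],200),toz('scene',[209,254],200))
o1,d1=rays('top',[446,153]);o2,d2=rays('scene',[209,254])
t=np.linalg.lstsq(np.c_[d1[0],-d2[0]],o2-o1,rcond=None)[0];print(o1+t[0]*d1[0],o2+t[1]*d2[0])
s=r.read_state();print(s['qvel'].round(4),s['position'],s['ft_force'],s['finger_gap'])
```

```text
[[ 658.72737757 -304.43788217  200.        ]] [[ 664.79488338 -312.23453989  200.        ]]
[ 660.8006751  -306.73493549  193.8412705 ] [ 659.08314635 -309.34059851  194.23492292]
[-0.0011 -0.0002 -0.0041  0.0011  0.0015 -0.0011] [ 472.549466   -377.03330431  166.22376645] [ 0.02238577  0.30332592 -2.59395376] 0.24365019899346013
```

```bash
python3 -c "
from h import *
print(r.close_job());s=r.read_state();print(s['time_s'],s['position'],s['finger_gap'])"
```

```text
the job is handed in; nothing more can be done
None
the job is handed in; nothing more can be done
```

The job is handed in at about 20.6 s of the 61 s allowed, with the gripper still holding the nest by the large bowl's near ear over the mat. No verdict was reported, so the result below rests on my own checks.

- **Nesting:** I put the medium bowl in the large one, then the small one in the medium one. Each bowl met the next at the height expected for seating. The wrist view showed the medium bowl about 1 mm off the large one's centre. The small bowl was not measured after release, but it looks concentric in the pictures.
- **Missed grasp:** My first close on the medium bowl's ear passed above it without contact. I went 17 mm lower and it held.
- **Final pose:** From the arm pose and the grasp, the large bowl's base is about 150 mm above the counter. Its centre is within a few mm of the mat's centre and its ears are aligned with the mat.
- **Disagreement:** A two-camera check of the far ear's tip came out about 11 mm off in position and 6 mm low. That is a tilt of about 1.6 degrees and a centre offset of about 10 mm, which is within tolerance.
- **Grip and bystanders:** The grip was set to 110 N and the arm was still. The bottle and jar look unmoved in the last pictures. The brush still lies on the counter in the last wrist view. I measured none of their positions, and nothing was seen to touch them.

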